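Tap the leaning block and hang up the wrench

ROBOT

A 7-joint arm with a two-finger parallel gripper is mounted at the origin on the work surface. World frame = base frame: x ahead of the robot, y to its left, z up, the work surface at z = 0. Lengths are in mm, angles in rad, forces in N, time in s.
With the tool pointing down it reaches from about 400 to 875 mm from the base axis. Payload 4.4 kg.
Tool frame: the origin (TCP) lies at the very end of the fingers, on their centre line; the grasp point (between the pads) lies 19 mm behind it; y points along the fingers, z is the direction in which the jaws open and shut, and the axes are right-handed (so a half turn about y gives the same grasp; the last joint's range is limited). The gripper opens to 85 mm and grips with 20 to 120 N. Pads are 22 mm wide; open, the fingers measure 114 mm over their backs; the gripper's body (76 mm by 85 mm) begins 54 mm behind the grasp point. The pads swing forward as they close: fully open they stand 13 mm farther back than shut.
Start: joints at [1.256, 0.628, 0.038, 1.517, -0.027, 0.996, -0.02], TCP at [160.084, -629.993, 231.313] pointing down, gripper open.
Joint ranges: [-3.06, 3.06], [-0.37, 2.12], [-1.25, 1.32], [0.18, 2.47], [-1.1, 4.24], [0.23, 1.98], [-2.94, 2.94]. Speed limits (rad/s): [2.57, 2.57, 3.14, 3.14, 3.14, 3.14, 3.14].

INTERFACE

Orientations are given as [roll, pitch, yaw] about the fixed x, y, z axes, in that order (R = Rz(yaw) Ry(pitch) Rx(roll)).
In Python, from cell import ctrl, imaging, finish_job gives the robot as it stands.
- The arm moves only by the shell command python3 -m inch 'ROWS'. ROWS is JSON, one flat list of numbers, 7 for each row, row after row: the opening, from 0 (shut) to 1 (fully open), then the shift along the tool's x, y, z in cm, then the turn, a rotation vector about the tool's x, y, z in degrees. A call has 1 to 12 rows; each row is the pose to reach, as a shift and turn from the pose commanded when the call began, along the tool's axes at that moment; what a row does not reach only later rows make up. A row lasts 1/10 s, in which the tool goes at most 50 mm and 8.59 degrees, less where a joint would pass 70% of its speed; a pose out of reach is approached as far as the arm can. A call with a gripper value outside its range is refused whole. The fingers move at their own pace and stop on an object; the grip force is fixed at half the most. Time passes only in rows, so rows that repeat a pose let the fingers close. It gives the time, the measured TCP pose, the force and the opening at its end, in the units of the state.
- ctrl.read_state(): the state, without advancing time (a new reading comes with each control period).
- imaging.get_image(name): name is "scene" or "top" or "wrist"; returns a dict with "img" (480x640x3 uint8, red, green, blue), "fx", "fy", "cx", "cy" (pixels), "R" (3x3) and "t" (3): a world point X has camera coordinates R X + t. Camera axes: x right, y down, z forward; pixel columns grow to the right and rows downward; lengths in mm; the calibration is good to about 2 mm. A picture is of the moment at which its call begins. There is no depth.
- finish_job(): hands the job in, once; it reports no verdict.
The state is a dict: "clock": time; "qpos": joint angles; "qd": joint speeds; "tau": joint torques, N m; "eef_pos": TCP position; "tool_rot": TCP orientation; "force": force on the tool from outside, world axes, zero at the start; "torque": the same for the moment, N m; "width": finger opening in mm.
Only numpy, scipy, OpenCV 4.12 (cv2) and the standard library are available. Lean on these libraries where they do the work, as an engineer would, in place of code of your own. Each camera call takes 0.05 s, during which the arm holds its last target.

TASK

The tap in the leaning block in the vise has just been started: with the wrench that sits on it, turn the tap half a turn clockwise, stop and turn it a quarter turn back to break the chip, then turn it half a turn clockwise again. Leave the tap there, draw the wrench off it, and hang the wrench on its empty pair of hooks in the rack, lowering it all the way down before letting go. Do not disturb the tools hanging there.

Things in the scene. Friction and masses are not known exactly. Their poses are not given: they have to be found in the camera images.
- wrench_center (a point): Centre (half-way up) of the loose steel tap wrench: a dark block 48 (x) x 24 (y) x 18 (z) mm with a 13.4 mm square hole through it along z, and a 12 mm round arm out of each end along x (176 mm over all, arm axis 2 mm above mid-height), 0.2 kg. Grip the block across its 24 mm width, fingers along z. Starts seated on the tap, z along the tap's axis, arms free to go round; 0.12 rad play each way.
- tap_axis (a point): Mouth of the threaded hole in the top face of a steel block (56 x 45 x 85 mm) in a blue vise (jaw tops at 140 mm). Its z is the tap's axis, out of the block, leaning 30 degrees from vertical to the robot's side. Along it: 16 mm shank, 22 mm collar from 35 to 45 mm, which carries the wrench, then a 12 mm square to 60 mm. The wrench's centre starts 54 mm up; it draws off along +z in 15 mm.
- tap (a joint): Turn of the tap in rad, 0 at the start, growing clockwise as seen from above (looking down the axis into the hole). Friction of 0.12 N m holds it wherever it is left. It goes 2 mm deeper per turn; its travel ends at 6.0. Half a turn is 3.14: the work goes from 0 to about 3.14, back to about 1.57, then on to about 4.71.
- place_seat (a point): Where the wrench's centre lies when hung on its empty place, 99.5 mm above the bench; x along the hung wrench's long axis (either way round), y along the row, z up. Five places 60 mm apart; the empty one has a tool on each side and a dark outline of the wrench on the rack's base below. The arms rest in U-shaped wire hooks 50 mm either side along x, 11 mm wide at the bottom, 25 mm at the tips.
- hook_tips (a point): Point between the tips of the empty place's hooks, 20 mm straight above place_seat: the tips stand at this height, so the lower side of the wrench's arms must pass above it before being lowered. Axes as place_seat.
- tool0_center (a point): Centre of a neighbouring tool in the rack, a bar wrench with a 60 x 26 x 20 mm block, on 12 mm bar arms about 180 mm over all, lying loose in its own pair of hooks at the same height as the empty place. Leave it alone.
- tool1_center (a point): Centre of a neighbouring tool in the rack, a die holder with a 38 mm round head, on 12 mm bar arms about 180 mm over all, lying loose in its own pair of hooks at the same height as the empty place. Leave it alone.
- tool2_center (a point): Centre of a neighbouring tool in the rack, a bar handle with a 28 mm round barrel lying along the bar, on 12 mm bar arms about 180 mm over all, lying loose in its own pair of hooks at the same height as the empty place. Leave it alone.
- tool3_center (a point): Centre of a neighbouring tool in the rack, a bar wrench with a 70 x 18 x 18 mm block, on 12 mm bar arms about 180 mm over all, lying loose in its own pair of hooks at the same height as the empty place. Leave it alone.
There are look-alikes about, which are no part of the job. What is shaped like the part that bears wrench_center but blue or orange is not meant.

How it is judged (in metres and radians):
On the way, in this order (a step that is already met when the one before it is completed fails the run):
1. the tap has been turned half a turn clockwise and stopped there (149 to 218 degrees) (value of joint tap between 2.6 and 3.8 rad and velocity of joint tap between -0.3 and 0.3 rad/s), for 0.1 s.
2. the tap has been turned a quarter turn back and stopped there (57 to 126 degrees from its start) (value of joint tap between 1 and 2.2 rad and velocity of joint tap between -0.3 and 0.3 rad/s), for 0.1 s.
3. the tap has been turned half a turn clockwise again and stopped there (235 to 303 degrees from its start) (value of joint tap between 4.1 and 5.3 rad and velocity of joint tap between -0.3 and 0.3 rad/s), for 0.1 s.
4. the wrench has been drawn off the tap (distance between wrench_center and tap_axis above 0.1 m), for 0.1 s.
5. the wrench lies on its hooks, still held by the fingers (x of wrench_center in the frame of place_seat between -0.018 and 0.018 m and y of wrench_center in the frame of place_seat between -0.008 and 0.008 m and z of wrench_center in the frame of place_seat between -0.006 and 0.007 m and angle between the x axis of wrench_center and the x axis of place_seat, either way round below 0.12 rad and contact force between wrench and the fingers above 0.5 N), for 0.05 s.
At the end, for the whole second after the job is handed in: The tap stands between 4.1 and 5.3 rad; the wrench hangs at rest on both hooks of its empty place (centre within 18 mm along, 8 mm across and -6 to +7 mm in height of place_seat, long axis within 0.12 rad); the four neighbouring tools are within 10 mm of where they were (value of joint tap between 4.1 and 5.3 rad and x of wrench_center in the frame of place_seat between -0.018 and 0.018 m and y of wrench_center in the frame of place_seat between -0.008 and 0.008 m and z of wrench_center in the frame of place_seat between -0.006 and 0.007 m and angle between the x axis of wrench_center and the x axis of place_seat, either way round below 0.12 rad and linear speed of wrench below 0.02 m/s and distance of tap_axis from where it was at the start of the episode below 0.005 m and distance of each of tool0_center, tool1_center, tool2_center, tool3_center from where it was at the start of the episode below 0.01 m); the robot touches nothing.
It fails at once if a neighbouring tool in the rack is knocked (moved more than 10 mm) (distance of any of tool0_center, tool1_center, tool2_center, tool3_center from where it was at the start of the episode above 0.01 m).
It fails at once if the tap is driven too deep (beyond 5.5 rad) (value of joint tap above 5.5 rad).
It also fails if it takes over 72 s, if anything falls off the work surface, if the arm or the gripper's body presses on something with over 40 N, if the wrist force passes 120 N, or if a joint passes its speed limit or range.

## Working session

There is one attempt and no reset: what is moved stays moved. The work goes in short steps, Python scripts to look and compute and a shell command to move; the robot and the scene stay as the last step left them, time stands still between calls to the robot, and variables do not carry over. Pictures are saved under pics/ and viewed, and the job is handed in when it is done.

```bash
ls -la; mkdir -p pics
python3 - <<'E'
from cell import ctrl, imaging
import cv2
print(ctrl.read_state())
for n in ["scene","top","wrist"]:
    d=imaging.get_image(n); cv2.imwrite(f"pics/{n}0.png",d["img"][:,:,::-1]); print(n,d["fx"],d["cx"],d["cy"],d["R"],d["t"])
E
```

```text
total 12
drwxr-xr-x  3 agent agent 4096 Dec  7 14:13 .
drwxr-xr-x 23 root  root  4096 Dec  7 14:12 ..
drwxr-xr-x  2 agent agent 4096 Dec  7 14:13 pics
{'clock': 0.0, 'qpos': array([ 1.25619434,  0.62934739,  0.03848439,  1.51838205, -0.0270509 ,
        0.99631296, -0.01998661]), 'qd': array([-8.59046775e-04, -6.18980530e-05,  9.44256696e-04, -1.41439730e-03,
       -4.31100468e-04,  8.73826899e-04, -3.34088877e-04]), 'tau': array([ 4.69929109e-04, -5.63398576e+01,  1.22669064e+00, -1.93443096e+01,
        1.11349707e-02,  1.07068048e-02,  1.25621216e-05]), 'eef_pos': array([ 159.91872669, -629.36217616,  230.38455707]), 'tool_rot': array([-1.57272709e+00, -8.24348959e-06, -2.89283962e+00]), 'force': array([0.94057675, 0.37806499, 0.37776909]), 'torque': array([-0.01282642, -0.06777883,  0.01272262]), 'width': 85.32531665970026}
scene 447.69242414022506 318.59183737016014 233.17869479875736 [[-0.73347409  0.67969261  0.0058067 ]
 [ 0.5348254   0.58237428 -0.61221074]
 [-0.41949679 -0.44593515 -0.79067331]] [ 386.25227678  -16.07607833 1653.68082045]
top 444.1824247443068 326.0276591533119 241.344198824193 [[-0.01277936 -0.99990967  0.00416449]
 [-0.99494627  0.01230089 -0.09965239]
 [ 0.09959216 -0.00541694 -0.9950136 ]] [-187.12325234  381.92713184 1275.22129179]
wrist 393.8419797999622 315.643849745597 236.29899792094312 [[ 0.2473821  -0.96891242 -0.00328917]
 [-0.92522504 -0.23723306  0.29610656]
 [-0.28768162 -0.07020824 -0.95514925]] [-648.65555654  -38.94027975  380.48850027]
```

View pics/scene0.png

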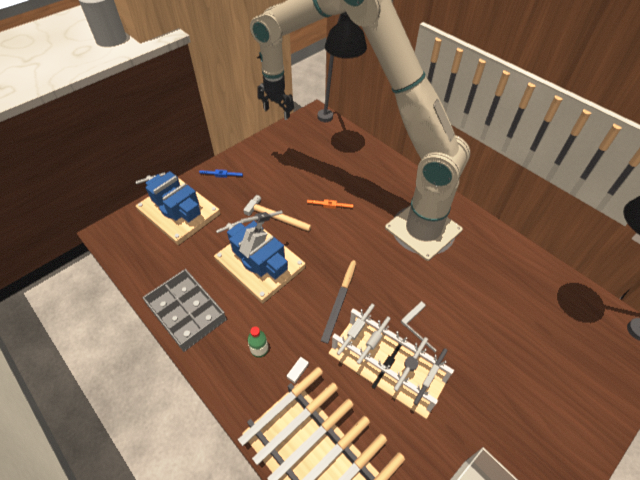

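View pics/top0.png

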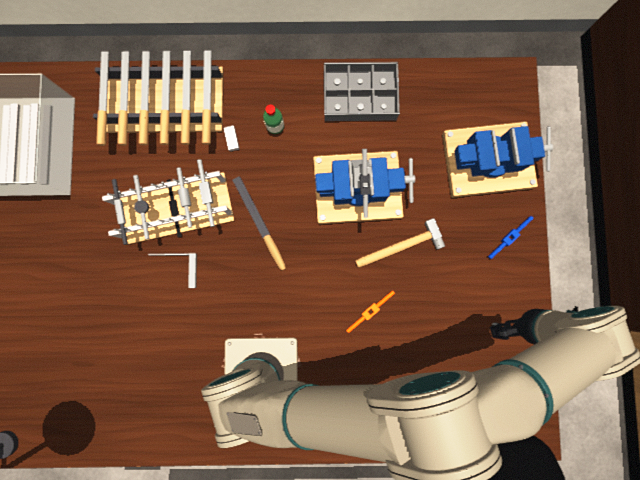

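View pics/wrist0.png

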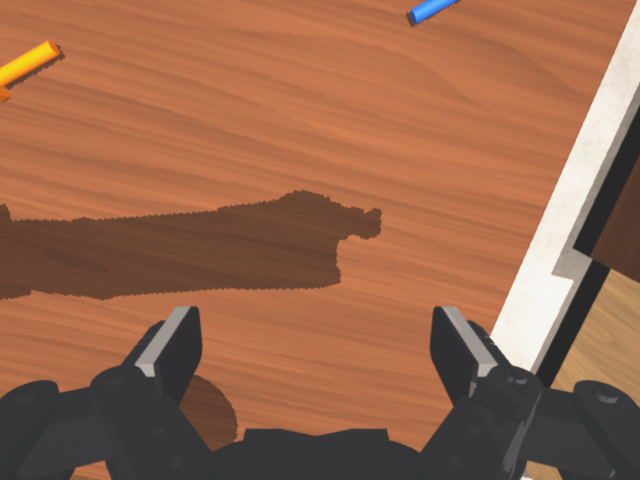

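The top view shows the vise with the leaning block and wrench at (365,183), and the rack at (170,200). I'll zoom in on both.

```bash
cat > h.py <<'E'
from cell import ctrl, imaging
import cv2, numpy as np
from scipy.spatial.transform import Rotation as Rn
def get(n,save=None):
    d=imaging.get_image(n)
    if save: cv2.imwrite(f"pics/{save}.png",d["img"][:,:,::-1])
    return d
def crop(path,x0,y0,x1,y1,s,out):
    im=cv2.imread(path)[y0:y1,x0:x1]; cv2.imwrite(out,cv2.resize(im,None,fx=s,fy=s,interpolation=cv2.INTER_CUBIC))
def ray(d,p):
    v=np.array([(p[0]-d["cx"])/d["fx"],(p[1]-d["cy"])/d["fy"],1.0]); R=d["R"]
    return -R.T@d["t"], R.T@v
def onz(d,p,z):
    o,v=ray(d,p); return o+v*(z-o[2])/v[2]
def tri(obs):
    A=np.zeros((3,3));b=np.zeros(3);L=[]
    for d,p in obs:
        o,v=ray(d,p);v=v/np.linalg.norm(v);P=np.eye(3)-np.outer(v,v);A+=P;b+=P@o;L.append((o,P))
    X=np.linalg.solve(A,b); return X,[np.linalg.norm(P@(X-o)) for o,P in L]
def proj(d,X):
    c=d["R"]@np.asarray(X,float)+d["t"]; return np.array([d["fx"]*c[0]/c[2]+d["cx"],d["fy"]*c[1]/c[2]+d["cy"]])
def pose():
    s=ctrl.read_state(); return s["eef_pos"],Rn.from_euler("xyz",s["tool_rot"]).as_matrix(),s
E
python3 - <<'E'
from h import *
crop("pics/top0.png",305,140,425,230,6.5,"pics/tv.png")
crop("pics/top0.png",95,150,240,250,5.5,"pics/tr.png")
crop("pics/scene0.png",210,190,310,300,5.4,"pics/sv.png")
crop("pics/scene0.png",320,295,460,415,5,"pics/sr.png")
E
```

```text
(no output)
```

View pics/tv.png

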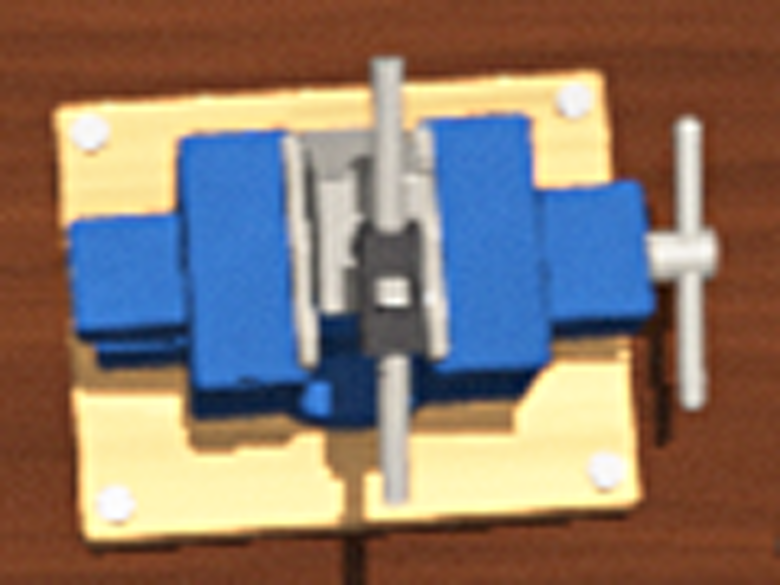

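View pics/tr.png

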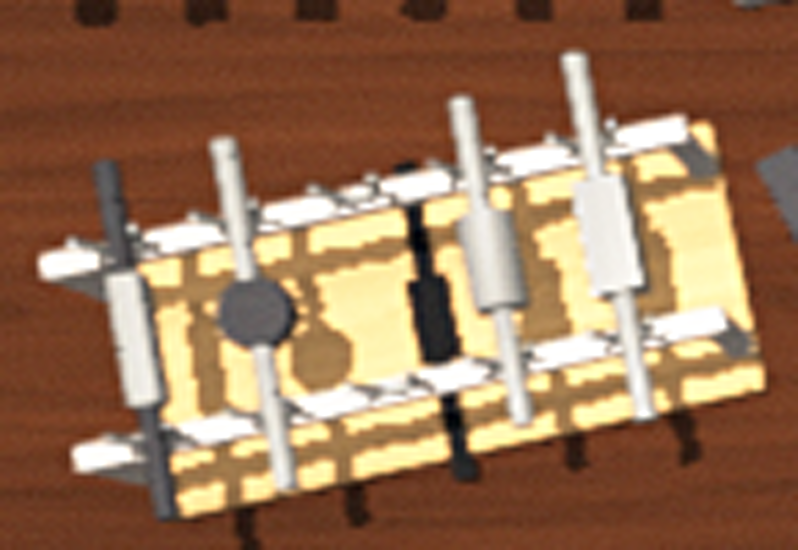

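View pics/sv.png

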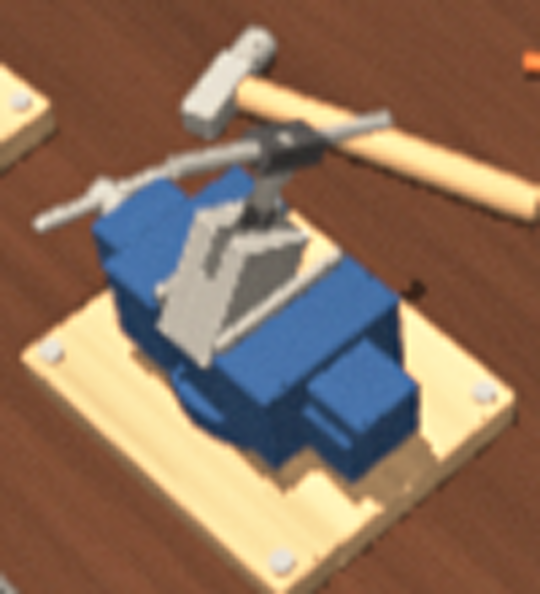

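View pics/sr.png

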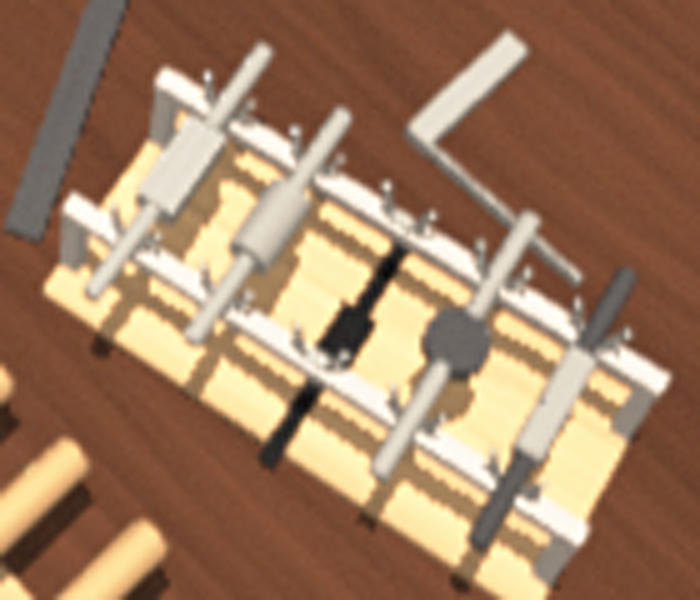

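Run:
```python
from h import *
t=get("top")
f=lambda p,c,s:(p[0]/s+c[0],p[1]/s+c[1])
for nm,p in dict(block=(392,290),far=(387,58),near=(396,500)).items():
    for z in (190,210,230): print(nm,z,onz(t,f(p,(305,140),6.5),z).round(1))
s=get("scene")
print(tri([(t,f((392,290),(305,140),6.5)),(s,f((288,140),(210,190),5.4))]))
print('near arm',tri([(t,f((396,500),(305,140),6.5)),(s,f((388,118),(210,190),5.4))]))
print('outline',onz(t,f((433,320),(95,150),5.5),12), onz(t,f((410,185),(95,150),5.5),12),onz(t,f((460,465),(95,150),5.5),12))
print('outline s',onz(s,f((345,332),(320,295),5),12), onz(s,f((400,247),(320,295),5),12),onz(s,f((272,460),(320,295),5),12))
```

```text
block 190 [ 507.3 -293.5  190. ]
block 210 [ 502.7 -291.6  210. ]
block 230 [ 498.1 -289.6  230. ]
far 190 [ 601.2 -293.5  190. ]
far 210 [ 594.9 -291.6  210. ]
far 230 [ 588.7 -289.7  230. ]
near 190 [ 423.7 -293.3  190. ]
near 210 [ 420.6 -291.3  210. ]
near 230 [ 417.5 -289.4  230. ]
(array([ 498.39128747, -288.8666683 ,  222.95300118]), [np.float64(1.9289407934054537), np.float64(1.9289407934053509)])
near arm (array([ 423.66963891, -292.57910481,  180.10752395]), [np.float64(2.1991346392994804), np.float64(2.1991346392994293)])
outline [484.1387406  255.97110575  12.        ] [558.02657758 269.9281154   12.        ] [405.66729868 239.9287327   12.        ]
outline s [478.05078164 255.2033207   12.        ] [413.20431261 242.13557097  12.        ] [565.83966368 277.55057517  12.        ]
```

```bash
cat >> h.py <<'E'
def tapframe(lean_yaw, wr_yaw_about_axis=0, tilt=30):
    ps=np.radians(lean_yaw);t=np.radians(tilt)
    X=np.array([np.cos(t)*np.cos(ps),np.cos(t)*np.sin(ps),np.sin(t)]);Y=np.array([-np.sin(ps),np.cos(ps),0]);Z=np.cross(X,Y)
    F=np.c_[X,Y,Z]@Rn.from_euler("z",wr_yaw_about_axis,degrees=True).as_matrix()
    return F
def toolfrom(F): # tool x = F x, tool y=-F z, tool z=F y
    return np.c_[F[:,0],-F[:,2],F[:,1]]
def rel(R,p):
    P,R0,s=pose()
    print("shift cm",(R0.T@(np.asarray(p)-P)/10).round(2),"rotvec deg",np.degrees(Rn.from_matrix(R0.T@R).as_rotvec()).round(2))
E
python3 - <<'E'
from h import *
F=tapframe(3); print(F); T=toolfrom(F)
c=np.array([498,-289,222.])
rel(T,c+F[:,2]*130)
P,R0,s=pose();d=get("wrist");o=-d["R"].T@d["t"];print("cam in tool",R0.T@(o-P),"\n",d["R"]@R0)
E
```

```text
[[ 0.86483855 -0.05233596 -0.49931477]
 [ 0.04532427  0.99862953 -0.02616798]
 [ 0.5         0.          0.8660254 ]]
shift cm [-34.77 -10.35 -25.98] rotvec deg [  43.77 -163.32   -4.39]
cam in tool [-7.61806676e+01 -1.42353722e+02  1.29029399e-01] 
 [[-0.00115025  0.00153814  0.99999816]
 [ 0.95515876 -0.29609007  0.0015541 ]
 [ 0.29609192  0.95515878 -0.00112859]]
```

```bash
python3 -m inch '[1,-3,-5,-2,0,-8,0, 1,-6,-10,-4,0,-16,0, 1,-9,-12,-6,0,-24,0, 1,-12,-13,-8,0,-32,0, 1,-15,-13,-10,0,-40,0, 1,-18,-13,-12,0,-48,0, 1,-21,-13,-14,0,-56,0, 1,-24,-13,-16,0,-64,0, 1,-27,-13,-18,0,-72,0, 1,-30,-13,-20,0,-80,0, 1,-33,-13,-22,0,-88,0, 1,-35,-12,-24,0,-96,0]'
python3 - <<'E'
from h import *
F=tapframe(3); T=toolfrom(F)
c=np.array([498,-289,222.])
rel(T,c+F[:,2]*130); print(pose()[2]["qpos"])
E
```

```text
clock: 1.5
eef_pos: [442.7, -309.7, 352.4]
tool_rot: [-1.568, -0.002, -1.21]
force: [0.7, 0.2, -0.3]
width: 85.3
shift cm [-1.96  1.78 -0.29] rotvec deg [ 18.85 -70.58 -25.66]
[ 0.87592587  0.37563514 -0.45491813  1.64344181  0.17624503  1.15977729
  0.73929293]
```

```bash
python3 -m inch '[1,0,0,0,2,-8,-3, 1,0,0,0,4,-16,-6, 1,-0.5,0,0,6,-24,-8, 1,-0.5,0,0,8,-31,-11, 1,-1,0.3,0,10,-38,-14, 1,-1,0.5,0,12,-46,-17, 1,-1.5,0.7,0,15,-54,-20, 1,-1.7,1,-0.1,17,-62,-23, 1,-1.9,1.3,-0.2,18.5,-69,-25, 1,-2,1.8,-0.3,18.9,-70.6,-25.7, 1,-2,1.8,-0.3,18.9,-70.6,-25.7]'
python3 - <<'E'
from h import *
F=tapframe(3); T=toolfrom(F)
c=np.array([498,-289,222.])
rel(T,c+F[:,2]*130); print(pose()[2]["qpos"])
get("wrist","w1")
E
```

```text
clock: 2.6
eef_pos: [428.8, -294.1, 332.2]
tool_rot: [-1.566, -0.52, 0.041]
force: [-0.4, -0.1, -1.0]
width: 85.3
shift cm [0.49 0.01 0.16] rotvec deg [ 0.08 -0.57 -0.21]
[ 1.60484019  0.30874218 -1.02136977  2.07386817 -0.14071574  0.50081692
  2.38221186]
```

View pics/w1.png

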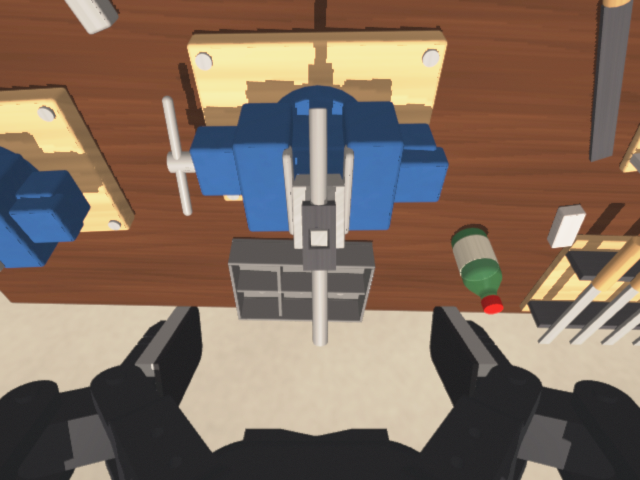

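The wrist view shows the wrench block around (319,238), with its arms running vertically from (318,110) to (321,345). I'll triangulate it against the top and scene views.

Run:
```python
from h import *
w=get("wrist");t=get("top");
for n,d,x0,y0,x1,y1 in (("w",w,280,90,360,360),("t",t,350,140,385,225)):
    g=d["img"][y0:y1,x0:x1].astype(int); 
    m=((g.max(2)<95)&(g.max(2)-g.min(2)<14)).astype(np.uint8)
    k,l,st,ce=cv2.connectedComponentsWithStats(m)
    for i in np.argsort(-st[1:,4])[:3]+1: print(n,st[i],ce[i]+[x0,y0])
cv2.imwrite("pics/w1c.png",cv2.resize(w["img"][95:360,270:370,::-1],None,fx=2.2,fy=2.2,interpolation=cv2.INTER_CUBIC)) 
get("top","t1")
crop("pics/t1.png",340,140,390,225,7,"pics/t1c.png")
```

```text
w [ 48 206  32  23 619] [344.09369952 308.35379645]
w [  2 203  30  25 582] [296.53264605 307.30068729]
w [ 48 183  32  18 551] [343.57168784 281.42286751]
t [  0  66  35  19 441] [366.03174603 216.00680272]
t [  9  34  13  22 168] [364.17261905 184.53571429]
t [ 3 36  1 10 10] [353.  180.5]
```

View pics/w1c.png

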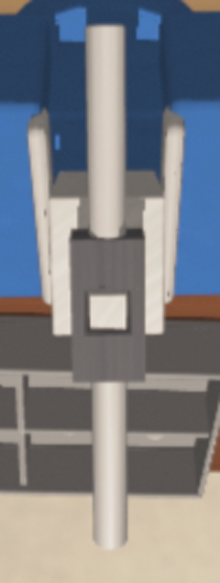

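View pics/t1c.png

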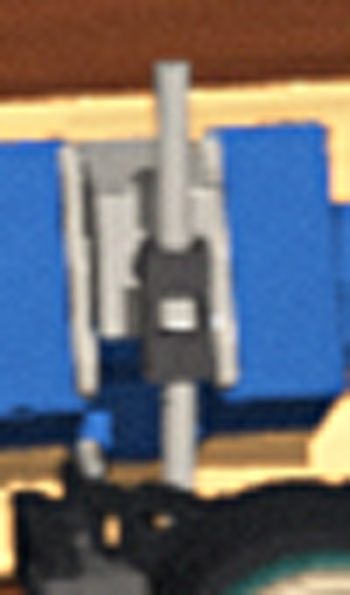

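Run:
```python
from h import *
w=get("wrist");t=get("top");s=get("scene","s2")
a=(318.9,236.8);b=(365.7,184.9);c=(263.3,215.4)
X,e=tri([(w,a),(t,b)]);print("w+t",X,e)
X3,e=tri([(w,a),(t,b),(s,c)]);print(X3,e)
F=tapframe(3)
# wrench arm line in wrist: ends, on the plane through arm axis
def onplane(d,p,q,n):
    o,v=ray(d,p); return o+v*((q-o)@n)/(v@n)
f=lambda p:(p[0]/2.2+270,p[1]/2.2+95)
ce=X-4*F[:,2]
A=onplane(w,f((105,25)),ce,F[:,2]);B=onplane(w,f((110,547)),ce,F[:,2])
print("arm ends",A,B,"len",np.linalg.norm(A-B),"mid",(A+B)/2)
v=(B-A)/np.linalg.norm(B-A);print("dir",v,"yaw",np.degrees(np.arctan2(v[1],v[0])), "in F",F.T@v)
for q in ((72,232),(144,229),(145,380),(74,380)):
    P=onplane(w,f(q),X+3*F[:,2],F[:,2]);print("corner",(F.T@(P-X)).round(1))
```

```text
w+t [ 496.35194207 -288.86378196  233.27317091] [np.float64(1.4047629906136476), np.float64(1.4047629906135726)]
[ 498.42537618 -287.92880388  228.62754477] [np.float64(1.7948584429419296), np.float64(2.8614743836836545), np.float64(2.550756364181951)]
arm ends [ 423.32435265 -291.73492052  186.46289775] [ 573.75835203 -282.85442045  273.46531339] len 174.00767736013924 mid [ 498.54135234 -287.29467049  229.96410557]
dir [0.86452507 0.0510351  0.49999182] yaw 3.378394259296034 in F [9.99983644e-01 5.71941683e-03 1.40143730e-16]
corner [-26.8  -9.4   3. ]
corner [-27.6  12.5   3. ]
corner [21.7 13.3  3. ]
corner [21.6 -9.5  3. ]
```

```bash
python3 -m inch '[1,0.1,1.5,0.05,0,-0.2,0, 1,0.2,3,0.1,0,-0.3,0, 1,0.3,4.5,0.15,0,-0.4,0, 1,0.4,6,0.25,0,-0.4,-0.2, 1,0.4,6,0.25,0,-0.4,-0.2]'
python3 - <<'E'
from h import *
print(pose()[2]["qpos"])
get("wrist","w2");crop("pics/w2.png",240,60,400,300,2.4,"pics/w2c.png")
E
```

```text
clock: 3.45
eef_pos: [464.1, -288.0, 282.3]
tool_rot: [-1.571, -0.524, 0.054]
force: [0.1, -1.0, 0.2]
width: 85.4
[ 1.38700556  0.39617222 -0.87744943  2.10955269 -0.0402277   0.34663115
  2.27469424]
```

View pics/w2.png

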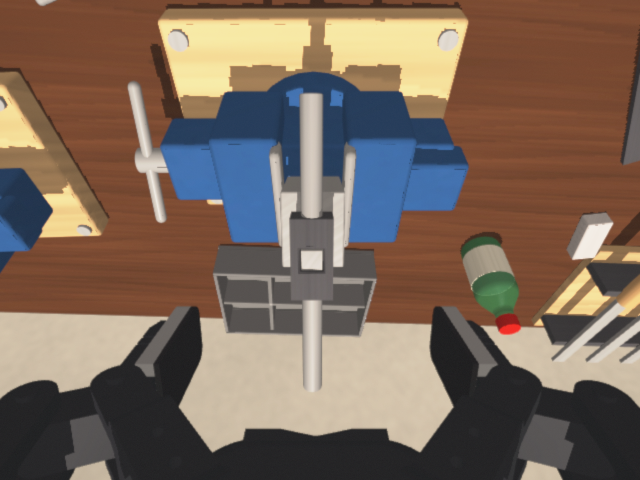

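View pics/w2c.png

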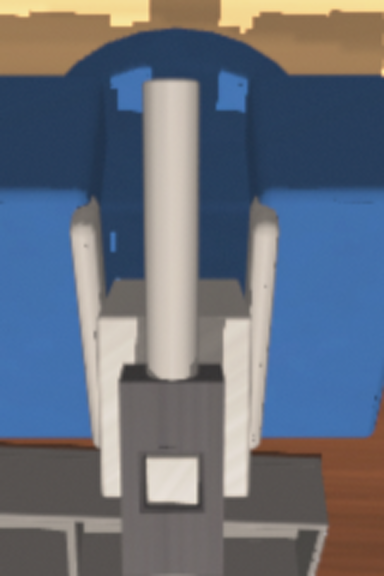

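```bash
cat > m.py <<'E'
from h import *
import pickle
w=get("wrist");t=get("top")
P,R0,s=pose()
# reconstruct camera pose 1 from recorded hand-eye: cam in tool const
E
python3 - <<'E'
from h import *
w=get("wrist");t=get("top");P,R0,s=pose()
C=w["R"]@R0; o=R0.T@(-w["R"].T@w["t"]-P)
R1=Rn.from_euler("xyz",[-1.566,-.52,.041]).as_matrix();P1=np.array([428.8,-294.1,332.2])
w1=dict(w);w1["R"]=C@R1.T;w1["t"]=-w1["R"]@(P1+R1@o)
a=(318.9,236.8);b=(365.7,184.9);c=(263.3,215.4);a2=(311.7,260.0)
print("w1w2",tri([(w,a2),(w1,a)]));X,e=tri([(w,a2),(t,b)]);print("w2t",X,e);print("w2w1t",tri([(w,a2),(w1,a),(t,b)]))
F=tapframe(3)
def onplane(d,p,q,n):
    o,v=ray(d,p); return o+v*((q-o)@n)/(v@n)
for X in (X,X-3*F[:,2],X-6*F[:,2]):
  ce=X-4*F[:,2]
  A=onplane(w,(312.5,391),ce,F[:,2]);B=onplane(w,(171/2.4+240,79/2.4+60),ce,F[:,2])
  print("arm ends",A,B,"len",np.linalg.norm(A-B),"mid",(A+B)/2)
  v=A-B;v/=np.linalg.norm(v);print("in F",F.T@v, "tool",R0.T@v)
  L=onplane(w,(121/2.4+240,420/2.4+60),X+3*F[:,2],F[:,2]);Rr=onplane(w,(223/2.4+240,420/2.4+60),X+3*F[:,2],F[:,2]);print("width",np.linalg.norm(L-Rr),"mid",(L+Rr)/2)
print("TCP rel wr centre along F:",F.T@(P-ce))
E
```

```text
w1w2 (array([ 471.95604777, -288.91946496,  250.47792313]), [np.float64(0.6139993819203716), np.float64(0.6139993819204279)])
w2t [ 497.24165744 -289.50989467  229.89094162] [np.float64(1.0782764243903302), np.float64(1.0782764243903418)]
w2w1t (array([ 497.12758254, -288.6171886 ,  228.85904822]), [np.float64(0.6866268068152211), np.float64(2.2107640766560928), np.float64(2.1110815262219433)])
arm ends [ 576.76745533 -283.90315106  271.29287077] [ 423.46489175 -292.46754856  182.64610995] len 177.2943121214687 mid [ 500.11617354 -288.18534981  226.96949036]
in F [ 9.99995542e-01  2.98613092e-03 -1.98354581e-16] tool [0.99999724 0.00138043 0.00190241]
width 22.770006321970467 mid [ 482.17917499 -289.20871573  224.67973343]
arm ends [ 580.34787637 -283.73474704  269.89818177] [ 424.8414354  -292.4222663   179.97703526] len 179.8430948465584 mid [ 502.59465589 -288.07850667  224.93760852]
in F [ 9.99995542e-01  2.98613092e-03 -2.53865732e-16] tool [0.99999724 0.00138043 0.00190241]
width 23.10870934644858 mid [ 484.47686892 -289.11338679  222.54326847]
arm ends [ 583.92829742 -283.56634302  268.50349277] [ 426.21797906 -292.37698405  177.30796058] len 182.39187757164808 mid [ 505.07313824 -287.97166353  222.90572667]
in F [ 9.99995542e-01  2.98613092e-03 -1.02206447e-16] tool [0.99999724 0.00138043 0.00190241]
width 23.44741237092675 mid [ 486.77456284 -289.01805784  220.40680351]
TCP rel wr centre along F: [-1.84511995  1.97921285 73.35589316]
```

Run:
```python
from h import *
F=tapframe(3.1); T=toolfrom(F)
c=np.array([500.0,-288.7,224.8])
rel(T,c-F[:,2]*11)
```

```text
shift cm [ 0.16  8.02 -0.11] rotvec deg [ 0.19 -0.02  0.08]
```

```bash
python3 -m inch '[1,0.1,1.5,-0.1,0,0,0, 1,0.16,3,-0.1,0.2,0,0, 1,0.16,4.5,-0.1,0.2,0,0]'
python3 - <<'E'
from h import *
F=tapframe(3.1); T=toolfrom(F)
c=np.array([500.0,-288.7,224.8])
rel(T,c-F[:,2]*11); print(pose()[2]["qpos"])
E
```

```text
clock: 3.9
eef_pos: [487.9, -290.3, 245.7]
tool_rot: [-1.572, -0.526, 0.052]
force: [0.5, -0.3, -0.7]
width: 85.2
shift cm [-0.    3.52  0.1 ] rotvec deg [ 0.1  -0.09  0.13]
[ 1.25363946  0.46443803 -0.76856202  2.11667487  0.01336703  0.24950086
  2.22100698]
```

```bash
python3 -m inch '[1,0,1,0.1,0,0,0, 1,0,1.5,0.1,0.1,0,0]'
python3 - <<'E'
from h import *
F=tapframe(3.1); T=toolfrom(F)
c=np.array([500.0,-288.7,224.8])
rel(T,c-F[:,2]*11); print(pose()[2]["qpos"])
E
```

```text
clock: 4.1
eef_pos: [493.2, -287.1, 233.3]
tool_rot: [-1.566, -0.519, 0.053]
force: [-1.5, 0.6, -0.3]
width: 84.8
shift cm [ 0.16  2.17 -0.21] rotvec deg [-0.23 -0.04 -0.24]
[ 1.28630706  0.51733517 -0.85273587  2.11804351  0.32211361  0.24372235
  1.91662994]
```

```bash
python3 -m inch '[1,0.15,1,-0.1,-0.2,0,-0.2, 1,0.16,2.17,-0.15,-0.2,0,-0.2, 1,0.16,2.17,-0.15,-0.2,0,-0.2]'
python3 - <<'E'
from h import *
F=tapframe(3.1); T=toolfrom(F)
c=np.array([500.0,-288.7,224.8])
rel(T,c-F[:,2]*11); print(pose()[2]["qpos"])
get("wrist","w3")
E
```

```text
clock: 4.4
eef_pos: [505.0, -288.1, 214.7]
tool_rot: [-1.568, -0.523, 0.053]
force: [0.4, 0.1, -0.4]
width: 85.6
shift cm [ 0.07 -0.03 -0.03] rotvec deg [-0.11 -0.05 -0.03]
[ 1.28740129  0.58420876 -0.89987423  2.11818073  0.67276407  0.23391559
  1.57691936]
```

View pics/w3.png

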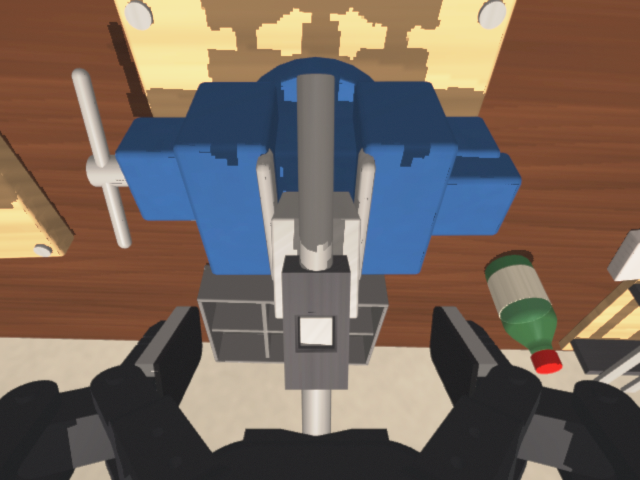

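```bash
python3 -m inch '[0,0.05,0,0,0,0,0, 0,0.05,0,0,0,0,0, 0,0.05,0,0,0,0,0, 0,0.05,0,0,0,0,0, 0,0.05,0,0,0,0,0, 0,0.05,0,0,0,0,0, 0,0.05,0,0,0,0,0, 0,0.05,0,0,0,0,0]'
python3 - <<'E'
from h import *
s=pose()[2];print(s["qpos"],s["force"],s["torque"],s["width"])
get("wrist","w4")
E
```

```text
clock: 5.25
eef_pos: [505.5, -288.0, 215.7]
tool_rot: [-1.57, -0.523, 0.054]
force: [-4.2, -0.4, 5.2]
width: 22.2
[ 1.28577013  0.58174756 -0.89921747  2.1174687   0.67028469  0.23460784
  1.57761085] [-4.21757431 -0.38714063  5.20303105] [-0.05697231  0.59538467  0.00551227] 22.245641364753105
```

View pics/w4.png

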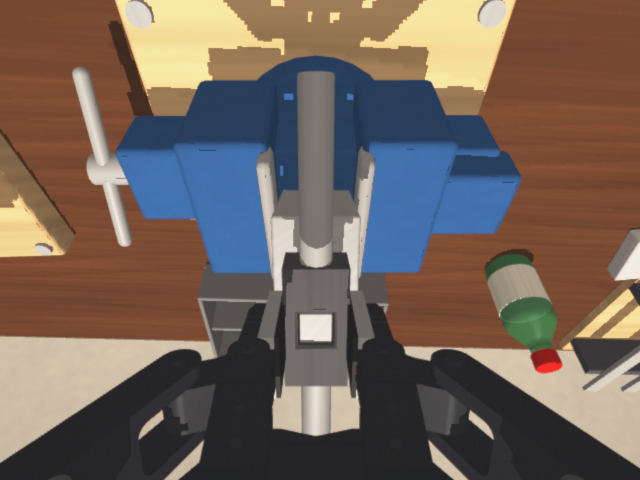

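```bash
python3 -m inch '[0,0,0,0,0,7,0, 0,0,0,0,0,14,0, 0,0,0,0,0,21,0, 0,0,0,0,0,28,0, 0,0,0,0,0,35,0]'
python3 - <<'E'
from h import *
P,R,s=pose();print(s["qpos"],R.T@s["force"],s["torque"],s["width"])
E
```

```text
clock: 5.8
eef_pos: [506.1, -288.0, 215.9]
tool_rot: [-1.248, -0.421, -0.631]
force: [-1.7, -1.8, 3.9]
width: 22.5
[ 1.28506808  0.58163654 -0.89858896  2.11696106  0.66864526  0.23346224
  0.96389251] [ 1.2995259  -4.31206185 -1.12755508] [-0.20537332  0.399713    0.07909404] 22.50654392940611
```

```bash
python3 -m inch '[0,0,0,0,0,8,0, 0,0,0,0,0,16,0, 0,0,0,0,0,24,0, 0,0,0,0,0,32,0, 0,0,0,0,0,40,0, 0,0,0,0,0,48,0, 0,0,0,0,0,56,0, 0,0,0,0,0,64,0, 0,0.02,0,0,0,72,0, 0,0.02,0,0,0,80,0]'
python3 - <<'E'
from h import *
P,R,s=pose();print(s["qpos"],R.T@s["force"],s["torque"],s["width"])
E
```

```text
clock: 6.8
eef_pos: [506.0, -288.2, 215.6]
tool_rot: [-1.09, 0.217, -1.905]
force: [1.0, -1.0, -0.4]
width: 22.5
[ 1.28365243  0.58175247 -0.8961186   2.11655028  0.66330598  0.23298957
 -0.42776846] [0.65911155 0.82805248 0.97225838] [-0.37210186  0.4251993   0.02942618] 22.45812529774383
```

```bash
python3 -m inch '[0,0,0,0,0,8,0, 0,0,0,0,0,16,0, 0,0,0,0,0,24,0, 0,0,0,0,0,32,0, 0,0,0,0,0,40,0, 0,0,0,0,0,48,0, 0,0,0,0,0,56,0, 0,0,0.05,0,0,64,0, 0,0,0.1,0,0,72,0, 0,0,0.1,0,0,72,0, 0,0,0.1,0,0,72,0, 0,0,0.1,0,0,72,0]'
python3 - <<'E'
from h import *
P,R,s=pose();print(s["qpos"],R.T@s["force"],s["torque"],s["width"])
F=tapframe(3.1);T=toolfrom(F);print(np.degrees(Rn.from_matrix(T.T@R).as_rotvec()))
get("wrist","w5")
E
```

```text
clock: 8.0
eef_pos: [506.2, -288.1, 215.0]
tool_rot: [-1.642, 0.519, 3.054]
force: [-4.4, 0.2, 5.8]
width: 22.1
[ 1.28325158  0.58331492 -0.89726208  2.11690292  0.67580647  0.23337367
 -1.69154354] [ 0.99633621 -7.21995301 -0.29851902] [-0.05088944  0.51881558 -0.03263482] 22.123200258654183
[ 2.16895805e-02 -1.72971786e+02 -3.75938585e-02]
```

View pics/w5.png

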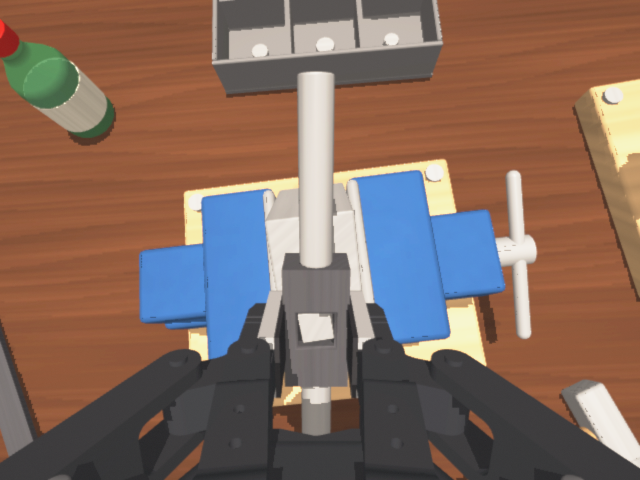

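The tap lags the wrench by about the play, as expected, so it stands near 180°. Now the quarter turn back.

```bash
python3 -m inch '[0,0,0,0,0,-8,0, 0,0,0,0,0,-16,0, 0,0,0,0,0,-24,0, 0,0,0,0,0,-32,0, 0,0,0,0,0,-40,0, 0,0,0,0,0,-48,0, 0,0,0,0,0,-56,0, 0,0,-0.03,0,0,-64,0, 0,0,-0.05,0,0,-72,0, 0,0,-0.05,0,0,-80,0, 0,0,-0.05,0,0,-88,0, 0,0,-0.05,0,0,-96,0]'
python3 -m inch '[0,0,0,0,0,-8,0, 0,0,0,0,0,-8,0, 0,0,0,0,0,-8,0, 0,0,0,0,0,-8,0, 0,0,0,0,0,-8,0]'
python3 - <<'E'
from h import *
P,R,s=pose();print(s["qpos"],R.T@s["force"],s["torque"],s["width"])
F=tapframe(3.1);T=toolfrom(F);print(np.degrees(Rn.from_matrix(T.T@R).as_rotvec()))
get("wrist","w6")
E
```

```text
clock: 9.25
eef_pos: [506.3, -288.3, 215.5]
tool_rot: [-1.047, 0.007, -1.528]
force: [-3.9, -1.2, 5.7]
width: 22.5
clock: 9.75
eef_pos: [506.2, -288.2, 215.5]
tool_rot: [-1.05, -0.06, -1.411]
force: [-3.7, -1.1, 6.3]
width: 22.3
[ 1.44039261  0.73459221 -1.21651433  2.11316964  1.14907412  0.45090858
 -0.31924721] [ 0.90364297 -7.29751607 -0.19522952] [-0.08715942  0.46123877 -0.0195498 ] 22.251986350178516
[2.69802412e-02 8.30324654e+01 1.06378140e-02]
```

View pics/w6.png

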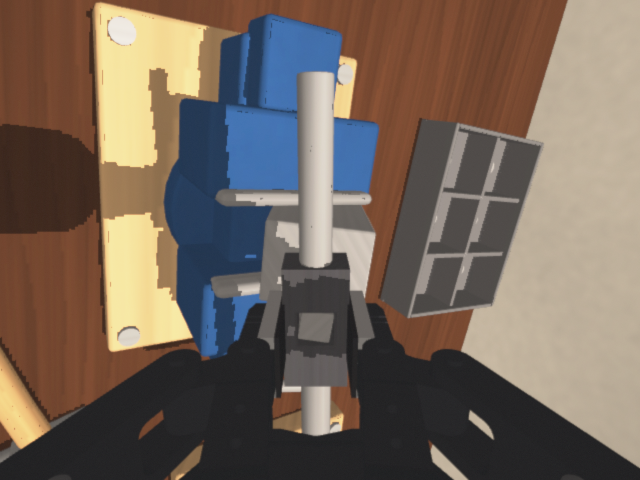

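```bash
python3 -m inch '[0,0,0,0,0,8,0, 0,0,0,0,0,16,0, 0,0,0,0,0,24,0, 0,0,0,0,0,32,0, 0,0,0,0,0,40,0, 0,0,0,0,0,48,0, 0,0,0,0,0,56,0, 0,0,0.03,0,0,64,0, 0,0,0.05,0,0,72,0, 0,0,0.05,0,0,80,0, 0,0,0.05,0,0,88,0, 0,0,0.05,0,0,96,0]'
python3 - <<'E'
from h import *
P,R,s=pose();print(s["qpos"],R.T@s["force"],s["torque"],s["width"])
F=tapframe(3.1);T=toolfrom(F);print(np.degrees(Rn.from_matrix(T.T@R).as_rotvec()))
E
```

```text
clock: 11.0
eef_pos: [506.3, -288.1, 215.1]
tool_rot: [-1.564, 0.523, -3.074]
force: [-3.3, -0.5, 4.8]
width: 22.5
[ 1.29702735  0.59213612 -0.92152696  2.11659048  0.73076968  0.24507029
 -1.61006841] [ 0.42940814 -5.8441214   0.3221982 ] [-0.09717582  0.56017353  0.13918904] 22.51249032720404
[-1.95314935e-02  1.79317166e+02  2.00133445e-02]
```

```bash
python3 -m inch '[0,0,0,0,0,8,0, 0,0,0,0,0,16,0, 0,0,0,0,0,24,0, 0,0,0,0,0,32,0, 0,0,0,0,0,40,0, 0,0,0,0,0,48,0, 0,0,0,0,0,56,0, 0,0,0.03,0,0,62,0, 0,0,0.05,0,0,62,0]'
python3 - <<'E'
from h import *
P,R,s=pose();print(s["qpos"],R.T@s["force"],s["torque"],s["width"])
F=tapframe(3.1);T=toolfrom(F);print(np.degrees(Rn.from_matrix(T.T@R).as_rotvec()))
E
```

```text
clock: 11.9
eef_pos: [506.5, -288.0, 214.6]
tool_rot: [-2.039, 0.243, 2.07]
force: [-6.4, 0.6, 10.5]
width: 22.4
[ 1.28585538  0.58633152 -0.90318112  2.11689925  0.69454     0.23585333
 -2.65433235] [  0.94599336 -12.24644418  -0.19311871] [0.07416127 0.59457183 0.1034071 ] 22.367054739430223
[ 2.60153326e-02 -1.18862139e+02 -1.93043348e-02]
```

```bash
python3 -m inch '[0,0,0,0,0,6,0, 0,0,-0.05,0,0,12,0, 0,0,-0.05,0,0,16,0, 0,0,-0.05,0,0,16,0, 0,0,-0.05,0,0,16,0, 0,0,-0.05,0,0,16,0]'
python3 - <<'E'
from h import *
P,R,s=pose();print(s["qpos"],R.T@s["force"],s["torque"],s["width"])
F=tapframe(3.1);T=toolfrom(F);print(np.degrees(Rn.from_matrix(T.T@R).as_rotvec()))
get("wrist","w7")
E
```

```text
clock: 12.5
eef_pos: [506.4, -287.9, 214.7]
tool_rot: [-2.083, 0.112, 1.823]
force: [-2.3, -0.3, 5.2]
width: 22.4
[ 1.28476946  0.58526562 -0.90046865  2.11687593  0.68340877  0.23445648
 -2.91939469] [-0.29650915 -5.67126522 -0.54347246] [-0.13393036  0.42063765 -0.05660245] 22.396276737941246
[ 5.14669699e-02 -1.03035986e+02 -6.36233036e-02]
```

View pics/w7.png

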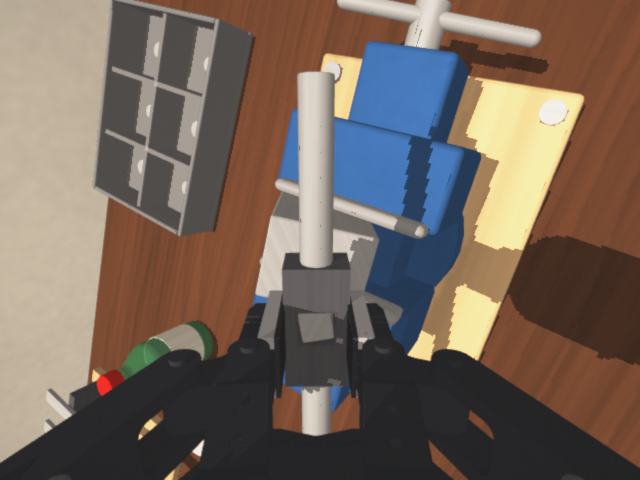

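```bash
python3 -m inch '[0,0,0,0,0,-4,0, 0,0,0,0,0,-7,0, 0,0,-0.3,0,0,-7,0, 0,0,-0.8,0,0,-7,0, 0,0,-1.5,0,0,-7,0, 0,0,-2.5,0,0,-7,0, 0,0,-4,0,0,-7,0, 0,0,-6,0,0,-7,0, 0,0,-8,0,0,-7,0, 0,0,-10,0,0,-7,0, 0,0,-11,0,0,-7,0, 0,0,-11,0,0,-7,0]'
python3 - <<'E'
from h import *
P,R,s=pose();print(s["qpos"],R.T@s["force"],s["torque"],s["width"])
get("wrist","w8")
t=get("top","t8");get("scene","s8")
E
```

```text
clock: 13.75
eef_pos: [450.3, -291.2, 310.3]
tool_rot: [-2.067, 0.171, 1.929]
force: [0.1, 0.6, -2.1]
width: 22.5
[ 1.64741114  0.46398516 -1.23699095  2.08054225  0.34166097  0.4635151
 -2.46551675] [0.87319471 1.86691125 0.66807549] [6.86662901e-04 8.11657354e-01 3.95108935e-02] 22.5457155954411
```

View pics/w8.png

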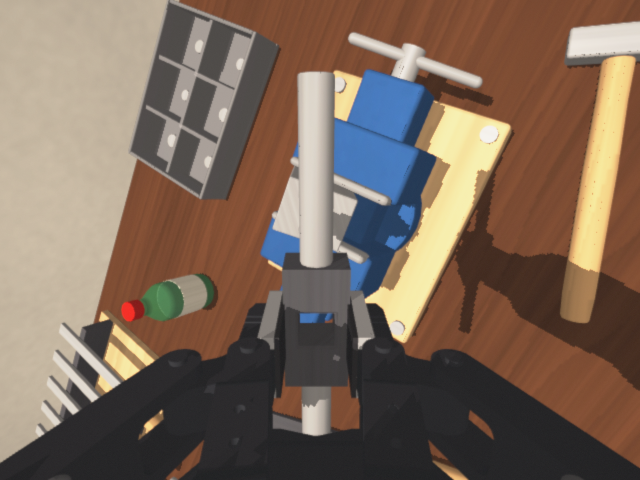

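View pics/t8.png

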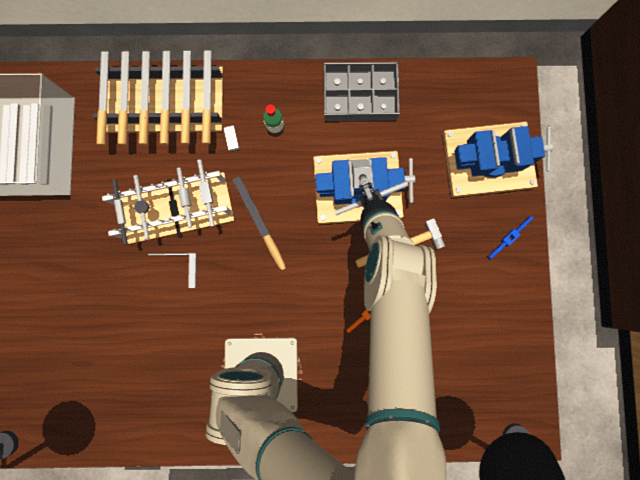

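The wrench is off the tap and held. Next I'll measure the rack from the top and scene views.

```bash
cat > rack.py <<'E'
from h import *
t=get("top");s=get("scene")
ft=lambda p:(p[0]/5.5+95,p[1]/5.5+150)
fs=lambda p:(p[0]/5+320,p[1]/5+295)
T={}
for n,a,b in (("t1far",(223,145),(383,472)),("t1near",(286,485),(530,217)),("t1head",(257,313),(457,343)),("t2far",(461,103),(198,335)),("t2near",(522,418),(345,113)),
   ("t0far",(574,60),(95,292)),("t0near",(645,412),(262,50)),("t3far",(106,165),(483,542)),("t3near",(165,515),(625,275)),
   ("outl far",(408,170),(272,460)),("outl near",(462,470),(402,250)),("outl c",(433,320),(347,330))):
    X,e=tri([(t,ft(a)),(s,fs(b))]);T[n]=X;print(n,X.round(1),np.round(e,1))
for k in "0123":
    v=T[f"t{k}far"]-T[f"t{k}near"];print(k,"mid",((T[f"t{k}far"]+T[f"t{k}near"])/2).round(1),"len",np.linalg.norm(v).round(1),"yaw",np.degrees(np.arctan2(v[1],v[0])).round(2))
E
python3 rack.py
```

```text
t1far [557.4 334.8 100.5] [2. 2.]
t1near [385.5 297.  102. ] [0.8 0.8]
t1head [472.3 315.8  98.2] [1.4 1.4]
t2far [576.6 215.5 102.4] [2.7 2.7]
t2near [416.3 181.1 104.5] [2.2 2.2]
t0far [599.4 159.1  99.7] [1.8 1.8]
t0near [419.6 119.8 102.3] [1. 1.]
t3far [547.3 393.8 100.7] [2.8 2.8]
t3near [372.1 356.  100.7] [0.3 0.3]
outl far [565.9 274.9   6.9] [2.5 2.5]
outl near [405.8 242.5  -3.2] [1.6 1.6]
outl c [481.2 255.   20.2] [2.3 2.3]
0 mid [509.5 139.5 101. ] len 184.1 yaw 12.35
1 mid [471.4 315.9 101.2] len 176.1 yaw 12.41
2 mid [496.4 198.3 103.5] len 164.0 yaw 12.11
3 mid [459.7 374.9 100.7] len 179.3 yaw 12.18
```

Run:
```python
from h import *
Rt=lambda y:Rn.from_euler("xyz",[-90,0,y],degrees=True).as_matrix()
rel(Rt(130),(480,-200,330));
P,R,s=pose();print(R.round(2))
```

```text
shift cm [ 6.97 -0.11 -6.76] rotvec deg [ 26.49 -16.5  -14.14]
[[-0.35  0.5  -0.79]
 [ 0.92  0.03 -0.38]
 [-0.17 -0.87 -0.47]]
```

```bash
python3 -m inch '[0,1.5,0,-1.5,6,-4,-3, 0,3,0,-3,12,-8,-6, 0,5,0,-5,19,-12,-10, 0,7,-0.1,-6.8,26.5,-16.5,-14.1, 0,7,-0.1,-6.8,26.5,-16.5,-14.1, 0,7,-0.1,-6.8,26.5,-16.5,-14.1]'
python3 - <<'E'
from h import *
Rt=lambda y:Rn.from_euler("xyz",[-90,0,y],degrees=True).as_matrix()
rel(Rt(165),(510,30,320));
rel(Rt(192.3),(483.5,256.8,280));
P,R,s=pose();print(s["qpos"])
E
```

```text
clock: 14.6
eef_pos: [483.0, -197.1, 330.2]
tool_rot: [-1.572, 0.002, 2.274]
force: [0.1, -0.1, -3.0]
width: 22.5
shift cm [ 15.57   1.02 -16.75] rotvec deg [  0.06 -34.69  -0.11]
shift cm [ 34.58   5.01 -29.39] rotvec deg [ 3.000e-02 -6.199e+01 -1.300e-01]
[ 1.02363083  0.5042772  -1.05520171  1.71694771  0.46862183  1.19697601
 -2.59258919]
```

```bash
python3 -m inch '[0,3,0,-3,0,-6,0, 0,6,0,-6,0,-12,0, 0,9,0.5,-9.3,0,-18,0, 0,12,0.5,-12.7,0,-24,0, 0,15.6,1,-16.7,0,-30,0, 0,19,1.5,-19,0,-36,0, 0,22,2,-21,0,-42,0, 0,25,2.5,-23,0,-48,0, 0,28,3,-25,0,-53,0, 0,31,4,-27,0,-58,0, 0,34.6,5,-29.4,0,-62,0, 0,34.6,5,-29.4,0,-62,0]'
python3 -m inch '[0,0,0,0,0,0,0]'
python3 - <<'E'
from h import *
Rt=lambda y:Rn.from_euler("xyz",[-90,0,y],degrees=True).as_matrix()
rel(Rt(192.3),(483.5,256.8,280));
P,R,s=pose();print(s["qpos"])
E
```

```text
clock: 15.8
eef_pos: [481.4, 258.6, 278.7]
tool_rot: [-1.575, -0.001, -2.926]
force: [-0.3, 0.5, -1.3]
width: 23.0
clock: 15.9
eef_pos: [483.7, 253.0, 278.8]
tool_rot: [-1.568, -0.001, -2.934]
force: [0.4, -0.4, -3.8]
width: 22.6
shift cm [-0.06 -0.12 -0.38] rotvec deg [-0.14 -0.38  0.04]
[ 0.16282661  0.6631775  -1.16627838  1.72916549  0.65381778  1.20109019
 -2.54463465]
```

```bash
python3 -m inch '[0,0,0,0,0,0,0]'
python3 - <<'E'
from h import *
w=get("wrist","w9");get("top","t9");get("scene","s9")
crop("pics/t9.png",95,150,240,250,5.5,"pics/t9c.png")
Rt=lambda y:Rn.from_euler("xyz",[-90,0,y],degrees=True).as_matrix()
rel(Rt(192.3),(483.5,256.8,280));
for X in ((483.5,256.8,12),(483.5,256.8,99.5)): print(proj(w,X))
E
```

```text
clock: 16.0
eef_pos: [484.7, 251.4, 279.2]
tool_rot: [-1.567, 0.0, -2.937]
force: [0.4, 0.2, -2.7]
width: 22.8
shift cm [ 0.02 -0.02 -0.51] rotvec deg [-0.16 -0.56 -0.05]
[309.96593825 190.23637029]
[308.71985198 209.47113828]
```

View pics/w9.png

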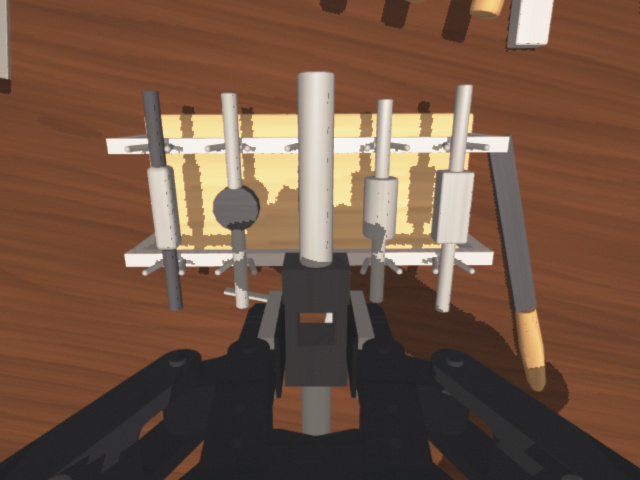

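View pics/s9.png

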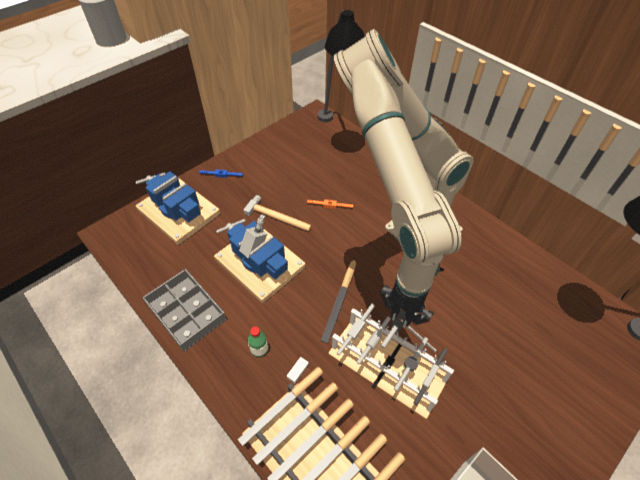

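```bash
python3 -m inch '[0,0,2,-0.2,0,-0.3,0, 0,0,5,-0.5,0,-0.5,0, 0,0,8,-0.5,0,-0.5,0, 0,0,11,-0.5,0,-0.5,0, 0,0,13,-0.5,0,-0.5,0, 0,0,13,-0.5,0,-0.5,0, 0,0,13,-0.5,0,-0.5,0]'
python3 - <<'E'
from h import *
w=get("wrist","w10");get("scene","s10");get("top","t10")
Rt=lambda y:Rn.from_euler("xyz",[-90,0,y],degrees=True).as_matrix()
rel(Rt(192.3),(483.5,256.8,88));print(pose()[2]["qpos"])
print(proj(w,(483.5,256.8,99.5)))
crop("pics/s10.png",320,295,460,415,5,"pics/s10c.png")
E
```

```text
clock: 16.85
eef_pos: [483.5, 258.2, 150.4]
tool_rot: [-1.569, 0.001, -2.926]
force: [-0.9, 0.6, -2.2]
width: 22.5
shift cm [0.1  6.34 0.2 ] rotvec deg [-0.06  0.1  -0.18]
[ 0.07318794  0.80434457 -1.03138166  1.86753088  0.84306232  0.97998827
 -2.696992  ]
[318.38439305 266.5189833 ]
```

View pics/w10.png

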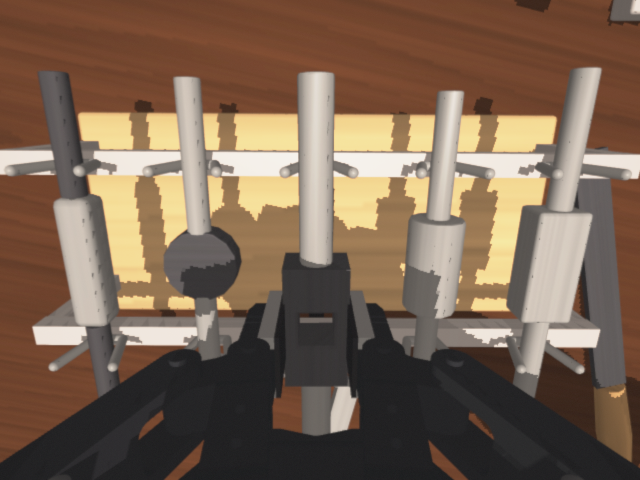

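View pics/s10c.png

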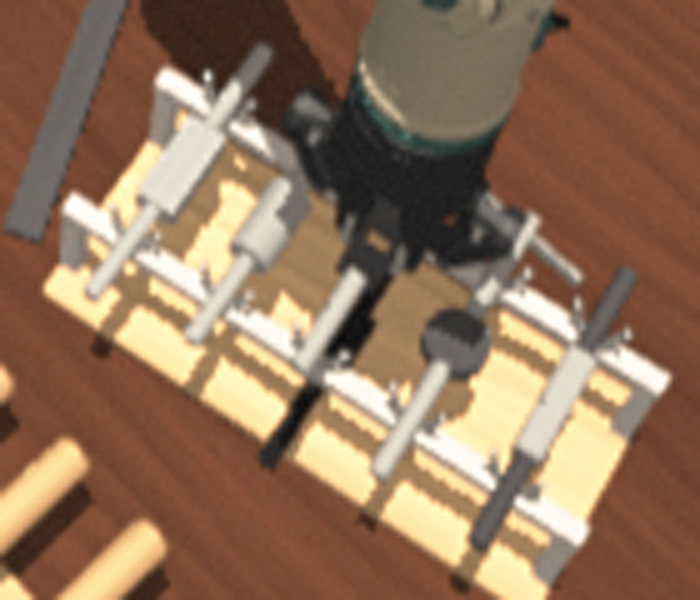

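```bash
python3 -m inch '[0,0,1,0.1,0,0,0, 0,0.1,2.2,0.14,0,0,0, 0,0.1,3.2,0.14,0,0.1,0, 0,0.1,4,0.14,0,0.1,0, 0,0.1,4,0.14,0,0.1,0, 0,0.1,4,0.14,0,0.1,0]'
python3 - <<'E'
from h import *
w=get("wrist","w11");get("scene","s11")
Rt=lambda y:Rn.from_euler("xyz",[-90,0,y],degrees=True).as_matrix()
rel(Rt(192.3),(483.5,256.8,88));P,R,s=pose();print(s["qpos"],R.T@s["force"])
crop("pics/s11.png",320,295,460,415,5,"pics/s11c.png")
E
```

```text
clock: 17.6
eef_pos: [482.2, 257.1, 109.6]
tool_rot: [-1.569, 0.0, -2.926]
force: [-0.0, 0.1, -2.6]
width: 22.5
shift cm [-0.08  2.22  0.06] rotvec deg [-0.09  0.05 -0.08]
[ 0.04585259  0.85378897 -0.9792243   1.90113802  0.91340148  0.9146495
 -2.75214499] [-0.76895326  3.48040282  0.03428739]
```

View pics/w11.png

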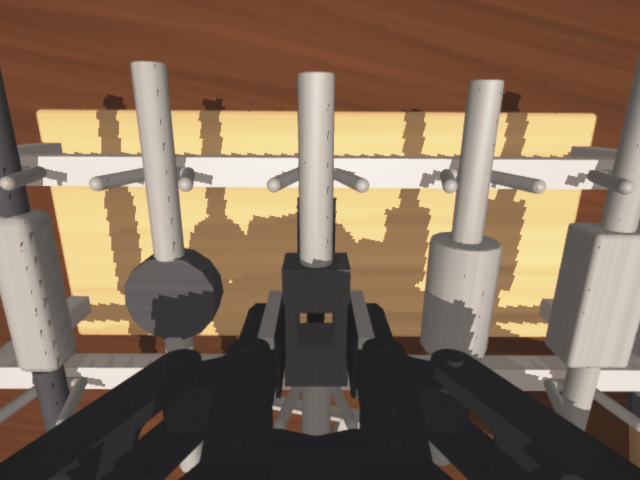

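View pics/s11c.png

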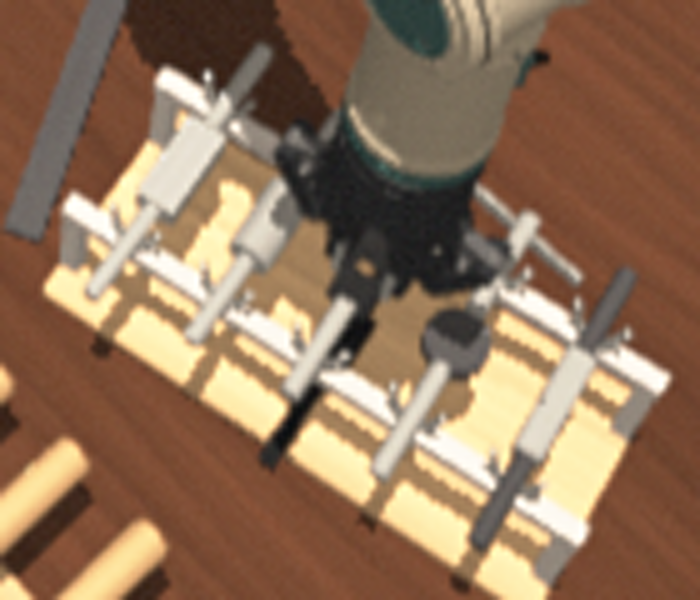

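The arm at column 316.5 sits between the far hook tips at 274 and 363. I'll lower it slowly.

```bash
python3 -m inch '[0,-0.05,0.5,0.06,0,0,0, 0,-0.05,1,0.06,0,0,0, 0,-0.05,1.4,0.06,0,0,0, 0,-0.05,1.7,0.06,0,0,0, 0,-0.05,1.9,0.06,0,0,0, 0,-0.05,1.9,0.06,0,0,0]'
python3 - <<'E'
from h import *
Rt=lambda y:Rn.from_euler("xyz",[-90,0,y],degrees=True).as_matrix()
rel(Rt(192.3),(483.5,256.8,88));P,R,s=pose();print(R.T@s["force"])
E
```

```text
clock: 18.3
eef_pos: [482.9, 256.2, 92.4]
tool_rot: [-1.567, 0.002, -2.926]
force: [-3.5, -4.2, 12.1]
width: 22.6
shift cm [-0.07  0.43 -0.05] rotvec deg [-0.21  0.05 -0.09]
[  4.25661699 -12.13320969   3.43756513]
```

Run:
```python
from h import *
w=get("wrist","w12");get("scene","s12")
P,R,s=pose();print(P,R.T@s["force"],s["torque"])
crop("pics/s12.png",340,310,430,380,8,"pics/s12c.png")
```

```text
[482.90170705 256.21523941  92.36037875] [  3.78043605 -12.60328426   3.29319902] [-0.85130539  0.59393695  0.00732632]
```

View pics/w12.png

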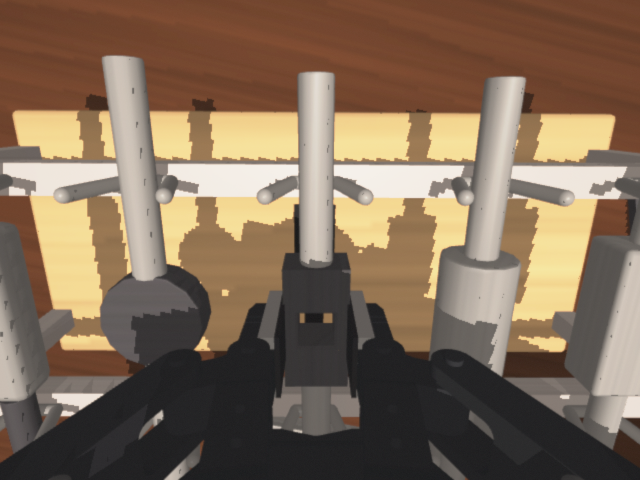

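View pics/s12c.png

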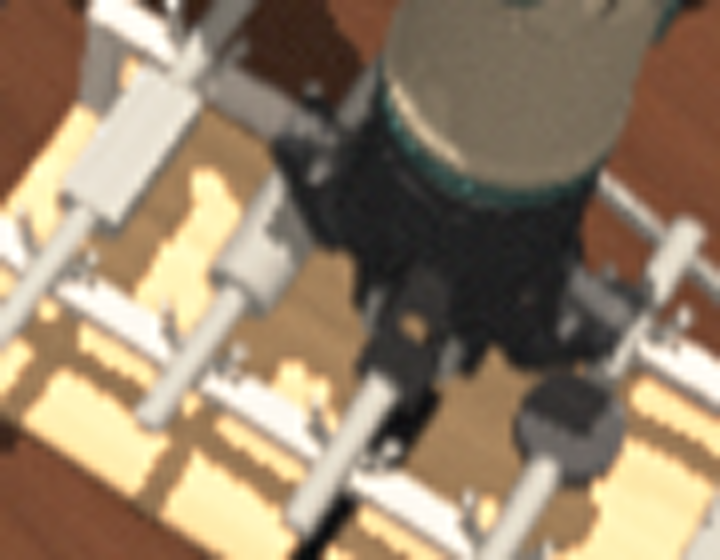

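```bash
python3 -m inch '[0,0,0.1,0.08,0,0,0, 0,0,0.2,0.08,0,0,0, 0,0,0.2,0.08,0,0,0]'
python3 - <<'E'
from h import *
P,R,s=pose();print(P,R.T@s["force"],s["torque"])
E
```

```text
clock: 18.7
eef_pos: [482.9, 256.2, 92.0]
tool_rot: [-1.568, 0.003, -2.926]
force: [-6.4, -5.5, 25.6]
width: 22.2
[482.93468256 256.22520704  92.03142481] [  7.3491735  -25.60527421   4.03277985] [-1.20937454  1.16327091 -0.01690205]
```

Run:
```python
from h import *
w=get("wrist","w13");get("top","t13");get("scene","s13")
crop("pics/t13.png",95,150,240,250,5.5,"pics/t13c.png")
crop("pics/s13.png",320,295,460,415,5,"pics/s13c.png")
s=get("scene");t=get("top")
u=Rn.from_euler("z",12.3,degrees=True).as_matrix()
for z in (97,101.5,105.5):
    E=np.array([483.5,256.8,z])+u@[88,0,0]; print(z,"scene",(proj(s,E)-[320,295])*5,"top",(proj(t,E)-[95,150])*5.5)
g=cv2.cvtColor(w["img"],cv2.COLOR_RGB2GRAY)
for r in (90,130,150,220,258,262,270,290): print(r,g[r,276:358:1].tolist() if r in(130,262) else "")
```

```text
97 scene [281.05962194 408.51748285] top [341.07148117 124.33570718]
101.5 scene [281.95390286 405.5351856 ] top [337.7232604  122.06777932]
105.5 scene [282.75323995 402.86951225] top [334.72652385 120.03793041]
90 
130 [215, 215, 215, 215, 215, 215, 215, 215, 215, 215, 215, 215, 215, 215, 215, 215, 215, 215, 215, 215, 214, 193, 132, 120, 134, 142, 149, 158, 168, 174, 179, 185, 191, 194, 199, 205, 209, 214, 216, 217, 218, 216, 214, 211, 207, 203, 200, 196, 194, 190, 185, 181, 175, 168, 162, 154, 144, 132, 182, 212, 215, 216, 216, 215, 215, 215, 215, 216, 216, 216, 215, 215, 215, 215, 215, 216, 215, 215, 215, 216, 216, 216]
150 
220 
258 
262 [124, 124, 123, 124, 123, 123, 119, 82, 54, 47, 48, 47, 48, 47, 48, 47, 49, 49, 48, 46, 48, 48, 47, 50, 68, 90, 97, 104, 114, 151, 165, 180, 186, 189, 192, 194, 195, 197, 191, 133, 107, 106, 106, 106, 108, 115, 117, 115, 113, 113, 109, 107, 105, 102, 99, 84, 60, 49, 47, 47, 47, 48, 49, 48, 51, 51, 51, 50, 50, 50, 50, 50, 63, 111, 123, 125, 125, 125, 125, 126, 125, 125]
270 
290
```

View pics/t13c.png

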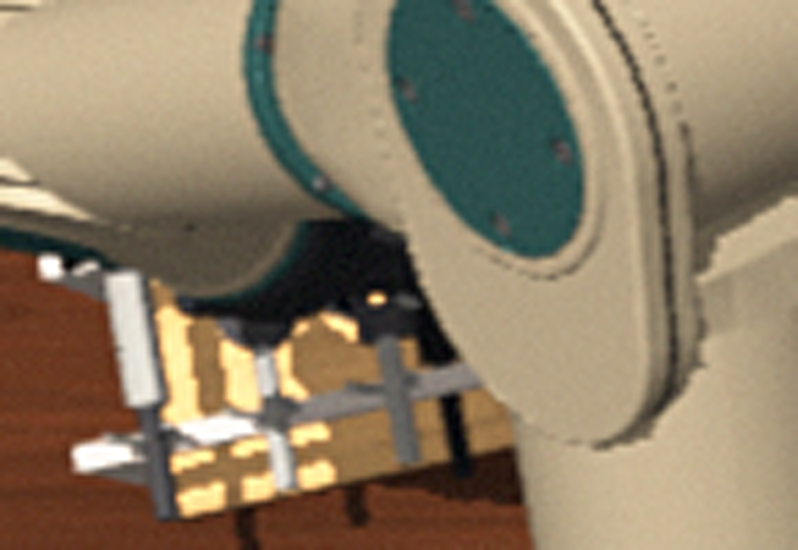

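View pics/s13c.png

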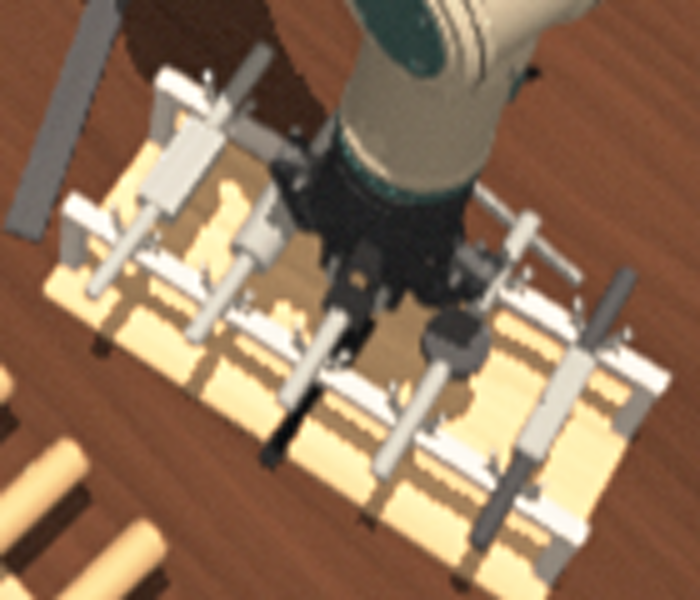

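Run:
```python
from h import *
w=get("wrist");g=w["img"].astype(int)
for r in (110,120,130,140,150):
    row=g[r]; # wood base is yellow: R-B large ; bar grey: R-B small
    d=row[:,0]-row[:,2]
    m=d<30
    runs=[];x=60
    while x<580:
        if m[x]:
            x1=x
            while m[x]: x+=1
            if x-x1>20:
                # subpixel by linear interp at 30
                a=x1-1+(d[x1-1]-30)/(d[x1-1]-d[x1]); b=x-1+(30-d[x-1])/(d[x]-d[x-1])
                runs.append((round(a,1),round(b,1),round(b-a,1)))
        x+=1
    print(r,runs)
```

```text
110 [(np.float64(108.4), np.float64(148.7), np.float64(40.2)), (np.float64(297.5), np.float64(333.9), np.float64(36.4)), (np.float64(480.8), np.float64(522.9), np.float64(42.1))]
120 [(np.float64(110.7), np.float64(149.2), np.float64(38.5)), (np.float64(298.5), np.float64(333.2), np.float64(34.7)), (np.float64(480.5), np.float64(519.3), np.float64(38.8))]
130 [(np.float64(112.2), np.float64(150.2), np.float64(38.0)), (np.float64(298.5), np.float64(333.1), np.float64(34.6)), (np.float64(479.4), np.float64(517.1), np.float64(37.7))]
140 [(np.float64(113.7), np.float64(151.2), np.float64(37.5)), (np.float64(298.8), np.float64(333.0), np.float64(34.3)), (np.float64(477.9), np.float64(515.9), np.float64(38.0))]
150 [(np.float64(115.0), np.float64(152.4), np.float64(37.5)), (np.float64(298.8), np.float64(332.7), np.float64(33.9)), (np.float64(476.8), np.float64(514.5), np.float64(37.7))]
```

The arm is the same width in pixels as the neighbouring bars (34.6 px, against 34.1 after the off-axis correction). It is centred between them to about 0.4 mm, and the contact force is almost purely vertical, so it is seated. I'll ease the pressure and open only part way, because of the neighbours.

```bash
python3 -m inch '[0,0,-0.15,0,0,0,0, 0,0,-0.15,0,0,0,0]'
python3 -m inch '[0.4,0,0,0,0,0,0, 0.4,0,0,0,0,0,0, 0.4,0,0,0,0,0,0, 0.4,0,0,0,0,0,0, 0.4,0,0,0,0,0,0]'
python3 - <<'E'
from h import *
w=get("wrist","w14");P,R,s=pose();print(P,R.T@s["force"],s["width"])
E
```

```text
clock: 19.2
eef_pos: [482.9, 256.1, 92.3]
tool_rot: [-1.569, 0.002, -2.926]
force: [-4.5, -3.2, 15.0]
width: 22.6
clock: 19.7
eef_pos: [483.1, 255.5, 90.2]
tool_rot: [-1.569, 0.0, -2.926]
force: [-0.3, -0.1, 0.5]
width: 34.2
[483.09988338 255.52976126  90.19450686] [-1.53013873  1.0016145   0.30726695] 34.30018280723595
```

View pics/w14.png

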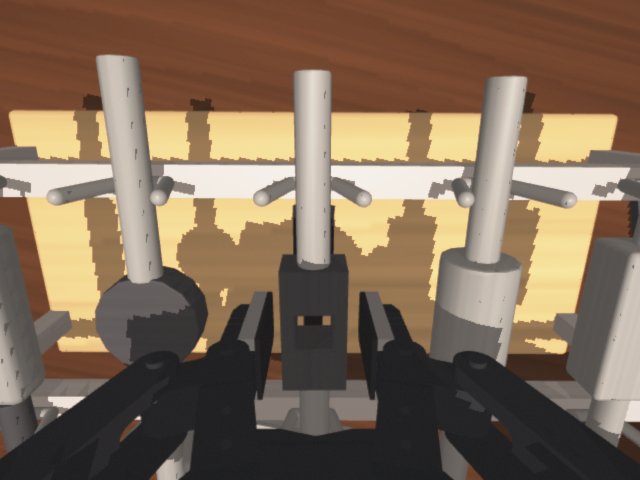

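```bash
python3 -m inch '[0.4,0,-0.5,0,0,0,0, 0.4,0,-1.5,0,0,0,0, 0.4,0,-3,0,0,0,0, 0.4,0,-5,0,0,0,0, 0.4,0,-8,0,0,0,0, 0.4,0,-11,0,0,0,0, 0.4,0,-14,0,0,0,0, 0.4,0,-14,0,0,0,0, 0.4,0,-14,0,0,0,0]'
python3 - <<'E'
from h import *
w=get("wrist","w15");get("scene","s15");P,R,s=pose();print(P,R.T@s["force"],s["width"])
crop("pics/s15.png",320,295,460,415,5,"pics/s15c.png")
crop("pics/s15.png",210,190,310,300,5.4,"pics/s15v.png")
E
```

```text
clock: 20.65
eef_pos: [483.3, 255.9, 231.8]
tool_rot: [-1.569, 0.003, -2.926]
force: [0.3, 0.0, 0.2]
width: 34.2
[482.6856107  255.18061479 230.04460382] [0.14795167 0.00951311 0.64355732] 33.97348143511097
```

View pics/w15.png

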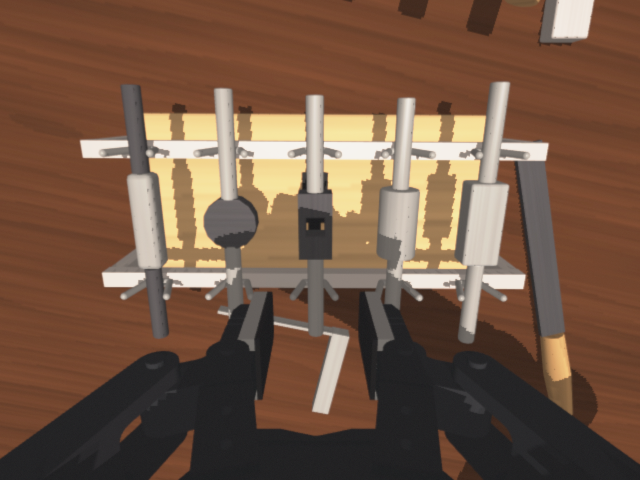

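View pics/s15c.png

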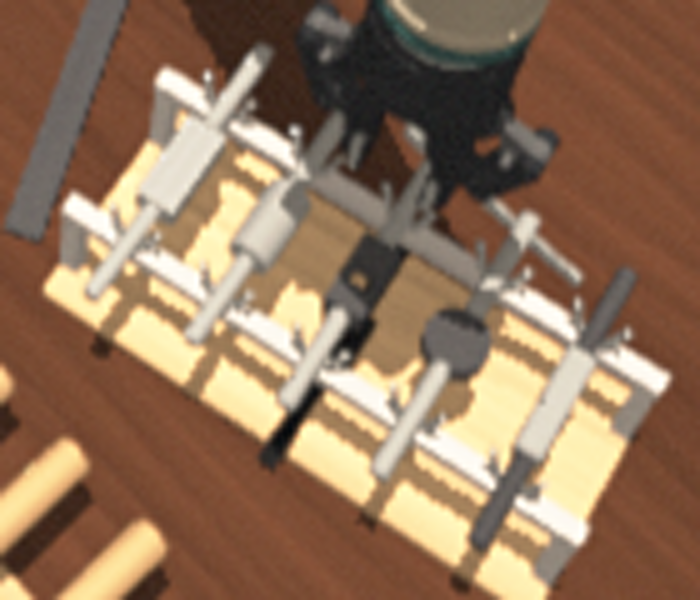

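View pics/s15v.png

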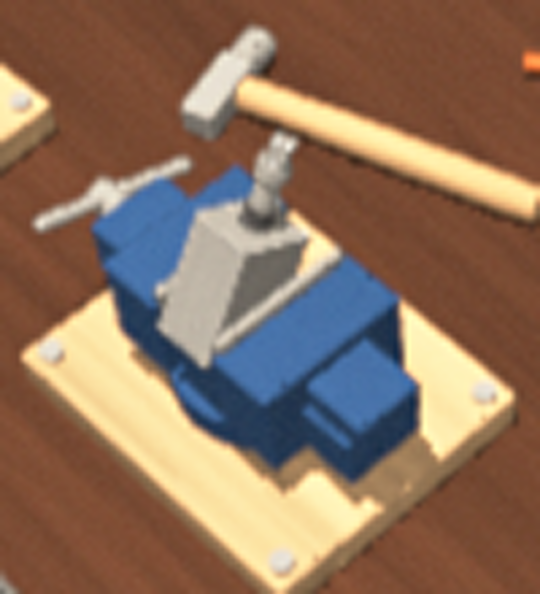

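Run:
```python
from h import *
w=get("wrist")
u=Rn.from_euler("z",12.3,degrees=True).as_matrix()
A=onz(w,(315,97),101.5);B=onz(w,(316,334),101.5);c=(A+B)/2
print(A,B,np.linalg.norm(A-B),"seat-frame offset",u.T@(c-[483.5,256.8,101.5]),np.degrees(np.arctan2(A[1]-B[1],A[0]-B[0])))
from cell import finish_job
finish_job()
```

```text
[567.44614267 274.12667226 101.5       ] [397.24261101 235.95045563 101.5       ] 174.43241013908107 seat-frame offset [-1.5043359  -1.47482045  0.        ] 12.642063724784686
the job is handed in; nothing more can be done
```

The tap is turned and the wrench hangs on its empty pair of hooks; I handed the job in at about 20.7 s of the 72 s, and no verdict came back.

**Turning:** I gripped the wrench on the tap and turned the hand 187° clockwise, back to 83°, then on to 257°, pausing at each. Allowing for about 7° of play, the tap went to about 180°, back to about 90°, and on to about 250° (4.36 rad). I stopped at 250° instead of 270° because the last joint was near its range limit; 250° is inside the 235–303° band. The tap angles are worked out from the hand angle and the lag seen in the wrist pictures, not read directly.

**Drawing off:** I turned the wrench back to the middle of its play, then drew it 110 mm off along the tap's axis.

**Hanging:** I lowered it until the upward force reached about 25 N, almost straight up. The fingers then opened only to 34 mm, to stay clear of the neighbouring tools, and I raised the hand 140 mm.

**Last checks:**
- **Position:** with the hand clear, the wrench lay about 1.5 mm off along and 1.5 mm off across, at 12.6° against the rack's 12.3°. Its measured length was 174 mm against 176 mm.
- **Neighbouring tools:** all four looked unmoved in the pictures. I did not measure them again at the end.
- **One disagreement:** the wrench seated with the fingertips at 92 mm, not the 88 mm I expected. My estimate of how high I had gripped it was probably 4 mm out. In the pictures the wrench's arm stood level with the neighbouring bars to within about 2 mm, so I took it as fully down.

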